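# Sort sensor modules by tag, then hold the good one home in the sprung test dock

## Task

Of the two sensor modules on the lab bench, first set the red-tagged reject down upright in the red reject nest and let go of it. Then stand the green-tagged module in the channel of the test dock, push it along the channel against the orange sprung plunger until it meets the dark hard stop plate, and keep pressing it firmly but without ramming: the program finishes while the gripper is still holding the module home against the stop. Do not drop the modules, and leave the jar, beaker and tip rack where they are.

Things in the scene. Friction and masses are not known exactly. Their poses are not given: they have to be found in the camera images.
- pass_module_center (a point): 56 x 34 x 64 mm high, white box-shaped sensor module with a dark band near its foot, standing upright on the bench, about 0.15 kg, the same either way round, with a green tag on its top and on both broad sides. This point is its centre, 32 mm above its underside; x along its 56 mm length, y across its 34 mm width (grip it across the width, 5 to 20 mm above the centre), z up.
- reject_module_center (a point): 56 x 34 x 64 mm high, white box-shaped sensor module with a dark band near its foot, standing upright on the bench, about 0.15 kg, the same either way round, with a red tag on its top and on both broad sides. This point is its centre, 32 mm above its underside; x along its 56 mm length, y across its 34 mm width (grip it across the width, 5 to 20 mm above the centre), z up.
- pass_module: the green-tagged module again; origin at the centre of its underside
- reject_module: the red-tagged module again; origin at the centre of its underside
- dock: test dock, fixed to the bench: aluminium base plate 240 x 80 x 10 mm carrying a straight channel along x, a stop plate and a grey plunger housing behind it (tops 62 mm above the bench). Origin at the centre of the base's underside; x is the pushing direction, towards plunger and stop; z up. A module fully home has its centre at x = +2, y = 0, z = +42 mm
- bed (a point): point on the slippery white channel floor, 10 mm above the dock's origin, same axes. Two guide walls 9 mm thick, 12 mm above the floor, run from x = -100 to +25 mm and leave a channel 42 mm wide, open above and at its -x end: a module fits only lengthwise, with 4 mm to spare on each side. With its centre at x = -50 mm a module stands clear of the plunger
- stop: hard stop: dark steel plate across the end of the channel, 15 mm thick, 60 mm wide, its top 62 mm above the bench, fixed on the dock; its origin and axes are those of the dock, its flat face looks to the dock's -x at x = +30 mm
- plunger_face (a point): centre of the front face of the orange plunger tip (18 mm diameter), which stands 14 mm out of the stop plate when free, 46 mm above the bench (36 mm above the channel floor), on the channel's midline; it moves along the dock's x axis; z up
- plunger (a joint): travel of the plunger in m: 0 free, 0.014 with the module on the stop plate. It springs back: 2.4 N at first touch, rising by 0.4 N per mm to 8 N at the stop; pushing beyond that loads the stop plate; a total push of 12 to 30 N is right. Friction in the channel is low
- reject_nest: reject nest, fixed to the bench: shallow open red plastic tray 106 x 86 mm, 20 mm high, walls and floor 5 mm thick, inside 96 x 76 mm. Origin at the centre of its underside, x along the 106 mm side, z up
- jar: bystander: amber glass jar with white cap, 52 mm diameter, 85 mm high; origin at the centre of its underside
- beaker: bystander: glass beaker, 64 mm diameter, 80 mm high; origin at the centre of its underside
- tip_rack: bystander: blue pipette-tip rack, 75 x 110 x 45 mm high; origin at the centre of its underside
Things that resemble listed ones, but are neither listed nor needed, are in the scene too. Leave any purple or yellow look-alike of the reject_module alone. Leave any blue or brown look-alike of the pass_module alone.

How it is judged:
By the outcome, as a careful person would: the job done as asked, in the order asked, and still so for the second after the job is handed in, while the arm keeps its last pose, push and grip.
It also fails if it takes over 64 s, if anything falls off the work surface, if the arm or the gripper's body presses on something with over 40 N, if the wrist force passes 120 N, or if a joint passes its speed limit or range.

## Robot

A 6-joint arm with a two-finger parallel gripper is mounted at the origin on the work surface. World frame = base frame: x ahead of the robot, y to its left, z up, the work surface at z = 0. Lengths are in m, angles in rad, forces in N, time in s.
With the tool pointing down it reaches from about 0.2 to 0.875 m from the base axis. Payload 3.4 kg.
Tool frame: the origin (TCP) lies between the finger pads; the fingertips stand 25 mm ahead of it and the grasp point (between the pads) lies 6 mm ahead of it (r.nose_length is the z of the fingertips in the tool frame, in m); z points along the fingers, x is the direction in which the jaws open and shut, and the axes are right-handed (so a half turn about z gives the same grasp; the last joint's range is limited). The gripper opens to 94 mm and grips with 3 to 60 N. Pads are 16 mm wide; open, the fingers measure 119 mm over their backs; the gripper's body (75 mm by 177 mm) begins 78 mm behind the grasp point.
Start: joints at [-1.3, 0.276, 1.505, -0, 1.361, -0.121], TCP at [0.22, -0.531, 0.23] pointing down, gripper open.
Joint ranges: [-2.89, 2.89], [-0.75, 2.08], [0.22, 2.7], [-1.18, 4.32], [0.11, 2.71], [-2.7, 2.7]. Speed limits (rad/s): [2.57, 2.57, 3.14, 3.14, 3.14, 3.14].

## Interface

Orientations are given as a unit quaternion [w, x, y, z].
In Python, from plant import r, gripper_to, inverse_kinematics, vision, models, telemetry gives the robot as it stands. Calls block until the motion is done:
- r.move_to(position, orientation): joint-space move of the TCP to a pose.
- r.move_l(position, rot=None, vel=0.15, guard=None): straight line of the TCP; rot=None keeps the orientation; vel is the mean speed in m/s. With guard (N) it stops when the force on the tool has changed by that much, and returns True; else False.
- r.movej(angles): joint-space move.
- gripper_to(opening, f_grip=None): finger opening in m; f_grip is the grip in N (None keeps the last); returns when the fingers have stopped.
- r.hold(seconds).
- inverse_kinematics(position, orientation): joint angles nearest the present ones, or None.
- vision.snapshot(name): name is "scene" or "side" or "wrist"; returns the picture (420x560x3 uint8, red, green, blue); there is no depth.
- vision.get_calibration(name): a dict with "fx", "fy", "cx", "cy" (pixels), "position" and "orientation" of the camera in the world. Camera axes: x right, y down, z forward; pixel columns grow to the right and rows downward; lengths in m; the calibration is good to about 2 mm. The wrist camera is an equidistant fisheye: a pixel r from the principal point sees the ray r / f radians off the axis. A picture is of the moment at which its call begins: read the wrist's pose just before it. get_calibration takes no time and is no camera call; for the wrist camera it gives the pose at the moment of the call.
A pose or a line that the arm cannot do raises r.PlanningError and nothing moves.
- r.sign_off(): hands the job in, once; it reports no verdict.
Trained networks look in the newest picture that a camera, given by its name, has taken for a name from the list of things; names that differ only in an ending like _2 or _b are one class to them, and where a whole thing is asked for, a point or a joint stands for the part that bears it (a point fixed in the world has none). Each returns a list of dicts, best first, with "score" (0 to 1); they miss things now and then, are a little off and sometimes report something else, mostly with a low value. They report only what shows in the picture. A call takes as long as a camera call. They do not tell look-alikes from the thing itself.
- models.boxes_of(thing, camera): "at" ([x, y, z] in m, in world coordinates, good to about 4 mm: the middle of the surface that is visible of it).
- models.regions_of(thing, camera): "pixels" (420x560 bool, what is visible of it).
- models.mark_of(thing, camera): "at" ([x, y, z] in m, in world coordinates, good to about 4 mm: a listed point, or the origin of a listed thing).
Readings, each from a call of its own:
- telemetry.current_t(): time.
- telemetry.current_joints(): joint angles.
- telemetry.current_dq(): joint speeds.
- telemetry.current_joint_efforts(): joint torques, N m.
- telemetry.current_ee_pos(): TCP position.
- telemetry.current_tool_rot(): TCP orientation.
- telemetry.current_wrist_force(): force on the tool from outside, world axes, zero at the start.
- telemetry.current_torque(): the same for the moment, N m.
- telemetry.current_opening(): finger opening in m.
Only numpy, scipy, OpenCV 4.12 (cv2) and the standard library are available. Lean on these libraries where they do the work, as an engineer would, in place of code of your own. Each camera call takes 0.05 s, during which the arm holds its last target.

## Working session

There is one attempt and no reset: what is moved stays moved. The work goes in short steps, each a Python script; the robot and the scene stay as the last script left them, time stands still between calls to the robot, and variables do not carry over. Pictures are saved under pics/ and viewed, and the job is handed in when it is done.

```bash
ls; mkdir -p pics
python3 - <<'E'
from plant import r, vision, models, telemetry
import cv2
for c in ["scene","side","wrist"]:
    im=vision.snapshot(c); cv2.imwrite(f"pics/{c}0.png",im[:,:,::-1])
    k=vision.get_calibration(c); print(c,{a:(b if isinstance(b,(int,float)) else [round(float(x),3) for x in b]) for a,b in k.items()})
for c in ["scene","side"]:
    for t in ["pass_module_center","reject_module_center","dock","bed","plunger_face","reject_nest","jar","beaker","tip_rack"]:
        print(c,t,[([round(float(x),3) for x in d["at"]],round(d["score"],2)) for d in models.mark_of(t,c)[:5]])
print(telemetry.current_t())
E
```

```text
pics
scene {'fx': 505.86559972198444, 'fy': 505.86559972198444, 'cx': 281.62879553468645, 'cy': 210.76249617448144, 'position': [1.198, 0.723, 1.0], 'orientation': [-0.142, 0.332, 0.862, -0.357]}
side {'fx': 449.0244001569809, 'fy': 449.0244001569809, 'cx': 275.1591747186552, 'cy': 199.1633546397276, 'position': [0.263, 0.727, 0.718], 'orientation': [0.077, -0.169, 0.89, -0.417]}
wrist {'fx': 325.19226210127806, 'fy': 325.19226210127806, 'cx': 275.23138044633475, 'cy': 206.99860466665183, 'position': [0.287, -0.504, 0.384], 'orientation': [0.104, 0.825, -0.551, -0.07]}
scene pass_module_center [([0.352, 0.119, 0.031], 0.97), ([0.447, 0.169, 0.031], 0.91), ([0.413, 0.261, 0.031], 0.83), ([0.573, -0.045, -0.0], 0.32)]
scene reject_module_center [([0.61, 0.24, 0.032], 0.84), ([0.678, 0.332, 0.032], 0.69), ([0.625, 0.146, 0.027], 0.57)]
scene dock [([0.743, 0.144, -0.001], 0.66), ([0.569, -0.043, 0.001], 0.61)]
scene bed [([0.573, -0.048, 0.011], 0.96)]
scene plunger_face []
scene reject_nest [([0.501, -0.365, -0.001], 0.55)]
scene jar [([0.745, 0.146, -0.003], 0.68)]
scene beaker [([0.559, 0.394, -0.0], 0.83)]
scene tip_rack [([0.681, -0.312, 0.002], 0.82)]
side pass_module_center [([0.355, 0.123, 0.03], 0.8), ([0.416, 0.259, 0.031], 0.77), ([0.452, 0.166, 0.03], 0.72)]
side reject_module_center [([0.679, 0.332, 0.032], 0.94), ([0.61, 0.241, 0.03], 0.91), ([0.629, 0.143, 0.032], 0.88)]
side dock [([0.57, -0.05, -0.0], 0.58)]
side bed [([0.574, -0.048, 0.009], 0.9)]
side plunger_face []
side reject_nest [([0.501, -0.365, -0.001], 0.76), ([0.571, -0.042, -0.002], 0.55)]
side jar [([0.75, 0.147, 0.0], 0.73), ([0.589, -0.044, 0.044], 0.5)]
side beaker [([0.566, 0.392, -0.002], 0.73), ([0.568, -0.042, -0.002], 0.4)]
side tip_rack [([0.681, -0.31, 0.001], 0.8)]
1.05
```

View pics/scene0.png

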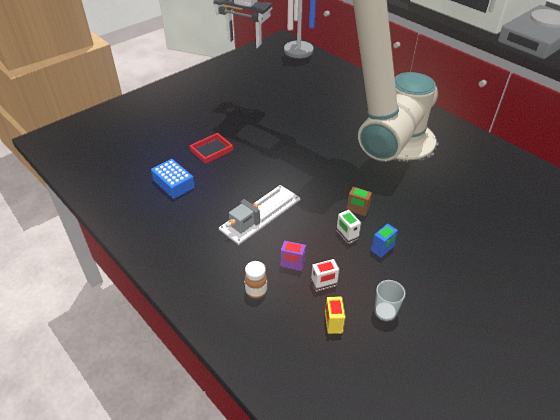

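View pics/side0.png

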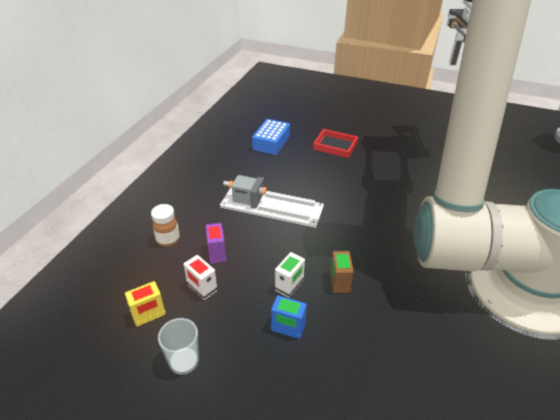

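View pics/wrist0.png

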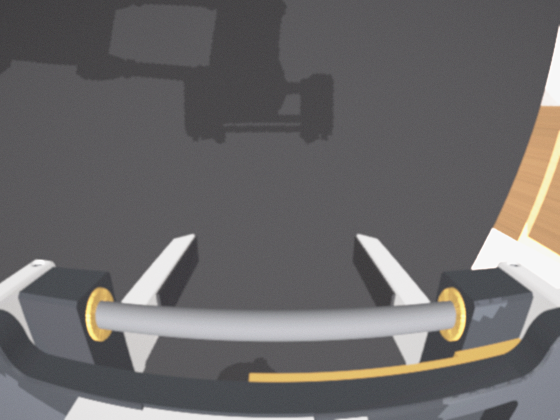

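The scene view shows the white green-tagged module at pixel (348,226) and the white red-tagged one at (325,273). The look-alikes are purple, yellow, blue and brown. The dock is at (260,212) with its stop and plunger at the lower-left end, and the nest is at (211,148). Next I'll fit poses to the masks.

```bash
cat > h.py <<'E'
import numpy as np, cv2
from scipy.spatial.transform import Rotation as R
from scipy.optimize import minimize
def q2R(q): return R.from_quat([q[1],q[2],q[3],q[0]]).as_matrix()
def proj(P,k,fish=False):
    P=np.atleast_2d(P); c=(P-np.array(k["position"]))@q2R(k["orientation"])
    if fish:
        rho=np.hypot(c[:,0],c[:,1]); th=np.arctan2(rho,c[:,2]); s=th/np.maximum(rho,1e-9)
        return np.c_[k["cx"]+k["fx"]*c[:,0]*s,k["cy"]+k["fy"]*c[:,1]*s]
    return np.c_[k["cx"]+k["fx"]*c[:,0]/c[:,2],k["cy"]+k["fy"]*c[:,1]/c[:,2]]
def box(x0,x1,y0,y1,z0,z1):
    return np.array([[x,y,z] for x in(x0,x1) for y in(y0,y1) for z in(z0,z1)],float)
def place(P,x,y,a):
    c,s=np.cos(a),np.sin(a); return P@np.array([[c,s,0],[-s,c,0],[0,0,1]])+[x,y,0]
S=4
def sil(boxes,p,k,fish=False):
    m=np.zeros((420*S,560*S),np.uint8)
    for b in boxes:
        u=proj(place(b,*p),k,fish)*S+S/2-0.5
        cv2.fillConvexPoly(m,cv2.convexHull(np.round(u).astype(np.int32)),1)
    return cv2.resize(m.astype(np.float32),(560,420),interpolation=cv2.INTER_AREA)
def cost(p,boxes,views):
    c=0
    for mask,k,fish in views:
        s=sil(boxes,p,k,fish); c+=1-np.minimum(s,mask).sum()/np.maximum(s,mask).sum()
    return c/len(views)
def fit(boxes,views,x,y,angles):
    best=None
    for a in angles:
        c=cost((x,y,a),boxes,views)
        if best is None or c<best[0]: best=(c,a)
    res=minimize(cost,[x,y,best[1]],args=(boxes,views),method="Nelder-Mead",options=dict(initial_simplex=np.array([x,y,best[1]])+np.array([[0,0,0],[.006,0,0],[0,.006,0],[0,0,.15]]),xatol=1e-4,fatol=1e-4))
    return res.x,res.fun
MOD=[box(-.028,.028,-.017,.017,0,.064)]
NEST=[box(-.053,.053,-.043,.043,0,.02)]
E
cat > s1.py <<'E'
from plant import r, vision, models, telemetry
from h import *
import pickle
D={}
for c in ["scene","side"]:
    im=vision.snapshot(c); k=vision.get_calibration(c); D[c]=(im,k,{})
    for t in ["pass_module","reject_module","dock","reject_nest"]:
        D[c][2][t]=[(d["score"],d["pixels"]) for d in models.regions_of(t,c)]
        for s,p in D[c][2][t]:
            ys,xs=np.nonzero(p); print(c,t,round(s,2),len(xs),xs.mean().round(),ys.mean().round(),im[p].mean(0).round())
pickle.dump(D,open("D.pkl","wb"))
print(telemetry.current_t())
E
python3 s1.py
```

```text
scene pass_module 0.67 570 348.0 226.0 [149. 173. 147.]
scene pass_module 0.61 556 384.0 239.0 [ 58. 119. 148.]
scene pass_module 0.6 539 359.0 201.0 [ 99. 108.  61.]
scene reject_module 0.92 676 292.0 255.0 [158.  80. 127.]
scene reject_module 0.82 695 324.0 274.0 [195. 146. 144.]
scene reject_module 0.61 643 334.0 314.0 [216. 158.  71.]
scene reject_module 0.19 2210 257.0 214.0 [190. 190. 189.]
scene dock 0.77 2029 257.0 214.0 [194. 194. 193.]
scene dock 0.42 1059 172.0 177.0 [101. 144. 211.]
scene reject_nest 0.94 786 211.0 147.0 [137.  59.  66.]
scene reject_nest 0.65 653 324.0 274.0 [199. 148. 145.]
side pass_module 0.79 814 341.0 271.0 [110. 115.  66.]
side pass_module 0.73 1162 288.0 317.0 [ 59. 130. 150.]
side pass_module 0.65 940 289.0 274.0 [163. 187. 160.]
side pass_module 0.42 916 165.0 226.0 [189. 173. 158.]
side reject_module 0.97 1143 146.0 303.0 [214. 155.  69.]
side reject_module 0.93 965 201.0 277.0 [198. 157. 152.]
side reject_module 0.83 629 216.0 243.0 [163.  79. 139.]
side dock 0.83 2697 270.0 203.0 [197. 197. 195.]
side reject_nest 0.92 794 336.0 143.0 [144.  62.  63.]
1.55
```

```bash
cat > s2.py <<'E'
from h import *
import pickle
D=pickle.load(open("D.pkl","rb"))
pick={"pass_module":((348,226),(289,274),(.449,.168)),"reject_module":((324,274),(201,277),(.61,.24)),
"dock":((257,214),(270,203),(.57,-.046)),"reject_nest":((211,147),(336,143),(.501,-.365))}
DOCK=[box(-.12,.12,-.04,.04,0,.01),box(-.1,.025,-.03,.03,0,.022),box(.03,.045,-.03,.03,0,.062),box(.045,.095,-.02,.02,0,.062)]
M={"pass_module":MOD,"reject_module":MOD,"dock":DOCK,"reject_nest":NEST}
cv=cv2
ims={c:cv.resize(D[c][0][:,:,::-1],None,fx=3,fy=3,interpolation=cv.INTER_CUBIC) for c in D}
out={}
for t,(a,b,xy) in pick.items():
    V=[]
    for c,px in(("scene",a),("side",b)):
        best=min(D[c][2][t],key=lambda sp:np.hypot(*(np.argwhere(sp[1]).mean(0)[::-1]-px)))
        V.append((best[1].astype(np.float32),D[c][1],False))
    n=np.linspace(-np.pi,np.pi,73) if t=="dock" else np.linspace(0,np.pi,37)[:-1]
    for nm,vv in(("both",V),("scene",V[:1]),("side",V[1:])):
        p,f=fit(M[t],vv,*xy,n); print(t,nm,p[:2].round(4),np.degrees(p[2]).round(1),round(f,3))
        if nm=="both": out[t]=p
    for c in D:
        for bx in M[t]:
            u=proj(place(bx,*out[t]),D[c][1])*3+1
            for i in range(8):
                for j in range(i):
                    if bin(i^j).count("1")==1: cv.line(ims[c],*[tuple(int(v) for v in u[q].round()) for q in(i,j)],(255,0,255),1)
pickle.dump(out,open("poses.pkl","wb"))
cv.imwrite("pics/fit_scene.png",ims["scene"][400:960,480:1200]); cv.imwrite("pics/fit_side.png",ims["side"][380:960,500:1250])
E
python3 s2.py
```

```text
pass_module both [0.4478 0.1678] 77.8 0.07
pass_module scene [0.4473 0.1684] 74.5 0.066
pass_module side [0.4477 0.1674] 78.3 0.069
reject_module both [0.6086 0.238 ] 154.0 0.059
reject_module scene [0.6094 0.2383] 157.9 0.05
reject_module side [0.6083 0.2384] 153.3 0.063
dock both [ 0.5705 -0.0454] 3.6 0.074
dock scene [ 0.5701 -0.0459] 4.1 0.07
dock side [ 0.5702 -0.0452] 4.3 0.076
reject_nest both [ 0.4983 -0.3676] 177.5 0.06
reject_nest scene [ 0.4983 -0.3682] 177.6 0.039
reject_nest side [ 0.4985 -0.3677] 178.6 0.079
```

View pics/fit_scene.png

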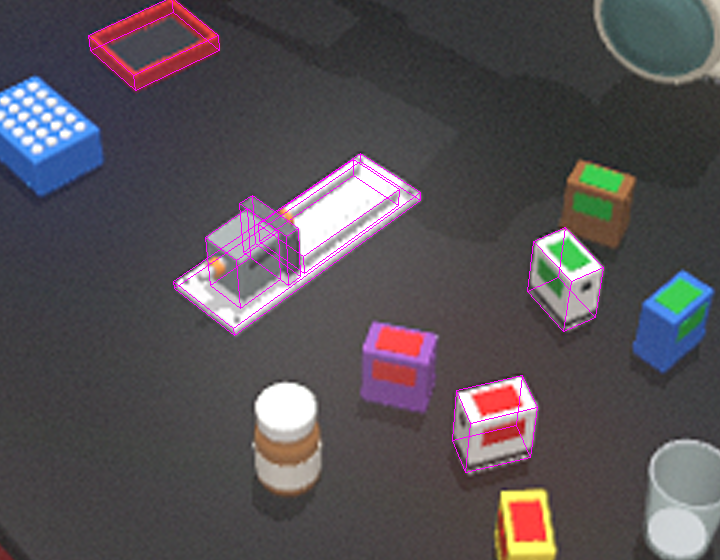

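View pics/fit_side.png

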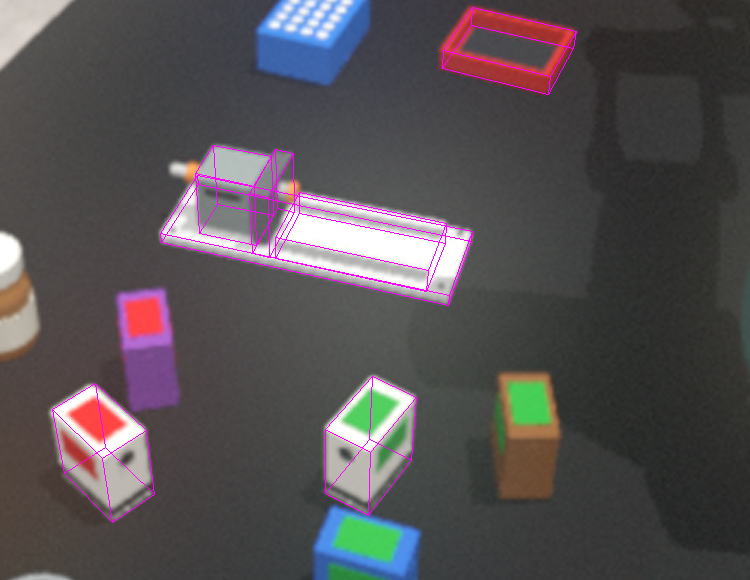

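The overlays match both views to within about a pixel. The dock's x axis is at roughly +4° and its housing end faces world +x. Next I'll pick the reject.

```bash
cat >> h.py <<'E'
def down(psi):
    q=(R.from_euler("z",psi)*R.from_euler("x",np.pi)).as_quat(); return [q[3],q[0],q[1],q[2]]
def wrap(a): return (a+np.pi)%(2*np.pi)-np.pi
def best_psi(pos,psi):
    from plant import inverse_kinematics, telemetry
    q0=np.array(telemetry.current_joints()); o=[]
    for s in(psi,psi+np.pi):
        q=inverse_kinematics(pos,down(wrap(s)))
        if q is not None: o.append((np.abs(np.array(q)-q0).max(),wrap(s),np.round(q,2)))
    o.sort(key=lambda t:t[0]); print("ik",o); return o[0][1]
E
cat > s3.py <<'E'
from plant import r, gripper_to, vision, models, telemetry as T
from h import *
import pickle
P=pickle.load(open("poses.pkl","rb")); x,y,a=P["reject_module"]
a=np.radians(154.5)
psi=best_psi([x,y,.18],a+np.pi/2)
r.move_to([x,y,.18],down(psi)); gripper_to(.064,30)
print(T.current_t())
cv2.imwrite("pics/w1.png",vision.snapshot("wrist")[:,:,::-1])
g=r.move_l([x,y,.050],vel=.12,guard=8); print("guard",g,T.current_ee_pos())
if not g:
    gripper_to(0.0,30); print("open",T.current_opening(),T.current_wrist_force())
    r.move_l([x,y,.20],vel=.12); print(T.current_opening(),T.current_wrist_force())
cv2.imwrite("pics/s1.png",vision.snapshot("side")[:,:,::-1])
print(T.current_t(),T.current_ee_pos())
E
python3 s3.py
```

```text
ik [(np.float64(1.5663246926965642), np.float64(1.1257373675363418), array([ 0.27,  0.42,  1.41, -0.  ,  1.31, -0.86])), (np.float64(2.4031892934086834), np.float64(-2.0158552860534504), array([0.27, 0.42, 1.41, 0.  , 1.31, 2.28]))]
5.225
guard False [0.60926806 0.23815586 0.05088621]
open 0.033638801825226446 [0.32818449 0.58433369 1.50565876]
0.034103297014131756 [ 0.5502998   0.21868101 -1.83030683]
8.5333 [0.60806774 0.23781307 0.19892779]
```

View pics/s1.png

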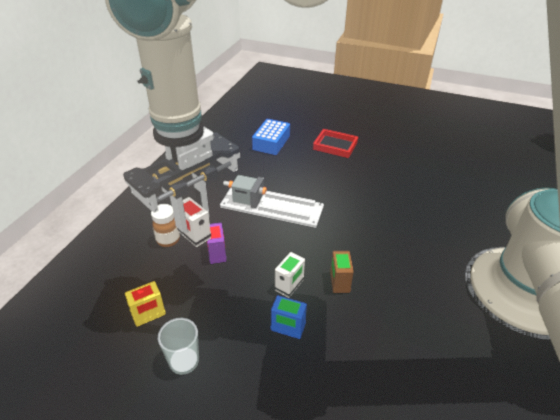

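View pics/w1.png

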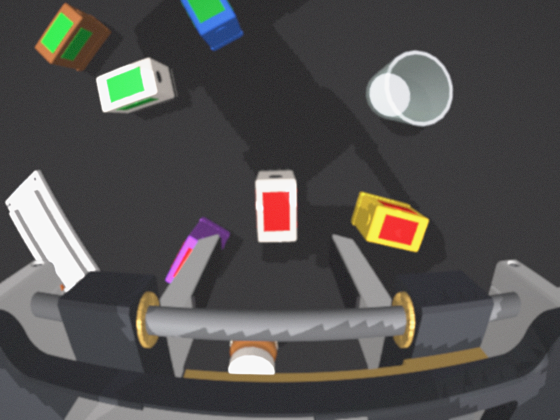

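The side view shows the red-tagged module lifted between the fingers at about (193,222), with a 34 mm opening. Next I'll place it in the nest.

```bash
cat > s4.py <<'E'
from plant import r, gripper_to, vision, models, telemetry as T
from h import *
x,y=.4984,-.3678
psi=best_psi([x,y,.18],np.radians(178+90))
r.move_to([x,y,.18],down(psi)); print(T.current_t(),T.current_opening())
r.move_l([x,y,.075],vel=.12)
g=r.move_l([x,y,.053],vel=.03,guard=4); print("guard",g,T.current_ee_pos(),T.current_wrist_force())
for c in("side","scene"): cv2.imwrite(f"pics/n_{c}.png",vision.snapshot(c)[:,:,::-1])
if g:
    gripper_to(.06,30); r.hold(.2)
    r.move_l([x,y,.20],vel=.15)
    for c in("side","scene"): cv2.imwrite(f"pics/n2_{c}.png",cv2.resize(vision.snapshot(c)[60:260,120:400,::-1],None,fx=2.5,fy=2.5))
print(T.current_t(),T.current_ee_pos(),T.current_opening())
E
python3 s4.py
```

```text
ik [(np.float64(1.4244688257886449), np.float64(1.5358897417550104), array([-0.75,  0.37,  1.49,  0.  ,  1.28, -2.28])), (np.float64(1.7171238278011483), np.float64(-1.6057029118347828), array([-0.75,  0.37,  1.49, -0.  ,  1.28,  0.86]))]
10.7333 0.033714438423056194
guard True [ 0.49825548 -0.36756184  0.05511749] [ 0.48020158 -0.31606059  3.82150211]
14.525 [ 0.49789774 -0.36734408  0.1987421 ] 0.0603087561759271
```

View pics/n2_scene.png

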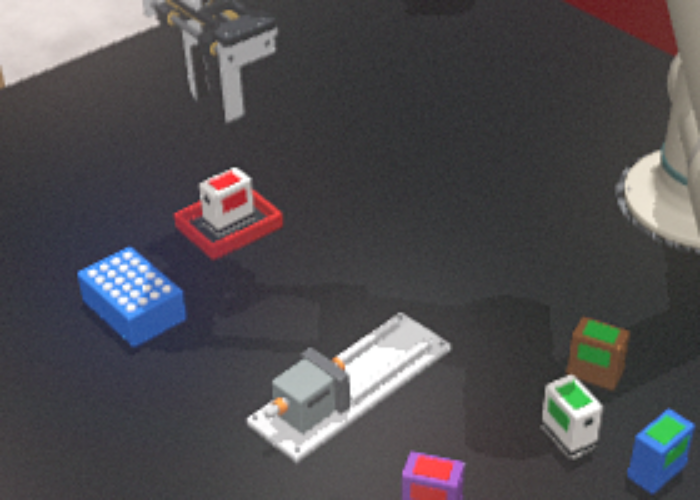

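View pics/n2_side.png

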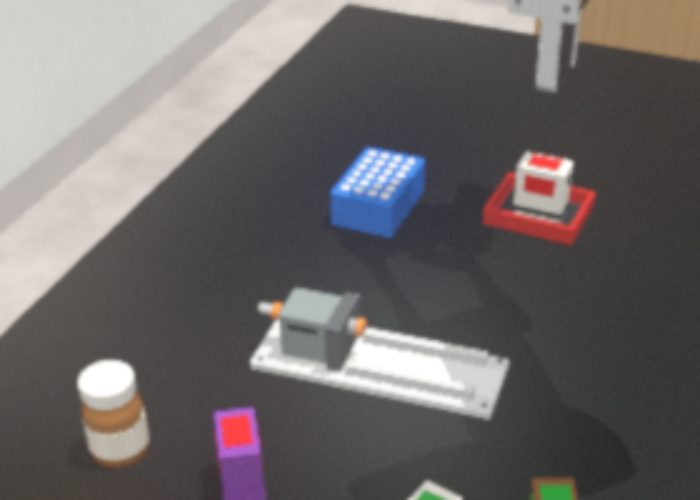

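The reject stands upright in the nest, at about (228,200) in the scene crop. Next I'll look at the dock with the wrist camera on the way, then pick the green module.

```bash
cat > s5.py <<'E'
from plant import r, gripper_to, vision, models, telemetry as T
from h import *
import pickle
P=pickle.load(open("poses.pkl","rb"))
# wrist view of the dock
v=[.50,-.05,.25]
psi=best_psi(v,P["dock"][2]+np.pi/2); r.move_to(v,down(psi)); r.hold(.15)
k=vision.get_calibration("wrist"); im=vision.snapshot("wrist")
reg=models.regions_of("dock","wrist"); print([(round(d["score"],2),d["pixels"].sum()) for d in reg])
pickle.dump((k,im,reg),open("wd.pkl","wb")); cv2.imwrite("pics/wd.png",im[:,:,::-1])
x,y,a=P["pass_module"]; a=np.radians(77)
psi=best_psi([x,y,.18],a+np.pi/2)
r.move_to([x,y,.18],down(psi)); gripper_to(.064,30)
g=r.move_l([x,y,.050],vel=.12,guard=8); print("guard",g,T.current_ee_pos())
if not g:
    gripper_to(0.0,35); print("open",T.current_opening(),T.current_wrist_force(),T.current_ee_pos())
    r.move_l([x,y,.18],vel=.12); print(T.current_opening(),T.current_wrist_force())
cv2.imwrite("pics/s5.png",vision.snapshot("side")[:,:,::-1])
print(T.current_t(),T.current_ee_pos())
E
python3 s5.py
```

```text
ik [(np.float64(0.5099298149696526), np.float64(1.6337420370320892), array([-0.24,  0.16,  1.62,  0.  ,  1.37, -1.87])), (np.float64(3.5536489104949105), np.float64(-1.507850616557704), array([-0.24,  0.16,  1.62, -0.  ,  1.37,  1.27]))]
[(0.68, np.int64(1710)), (0.58, np.int64(10184))]
ik [(np.float64(0.8296847292250191), np.float64(2.91469985083053), array([ 0.21,  0.17,  1.78,  0.  ,  1.19, -2.7 ])), (np.float64(2.3119079243647747), np.float64(-0.22689280275926293), array([ 0.21,  0.17,  1.78, -0.  ,  1.19,  0.44]))]
guard False [0.4483341  0.16797284 0.05052562]
open 0.03347411348277236 [ 0.19653117 -0.03141086  1.26986888] [0.44808754 0.16783348 0.05021644]
0.03402059128788608 [-0.63468213  0.43490855 -1.09016684]
20.3333 [0.44714091 0.16767289 0.17913504]
```

View pics/wd.png

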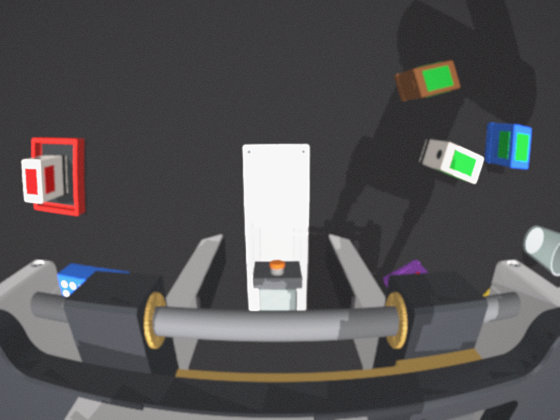

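View pics/s5.png

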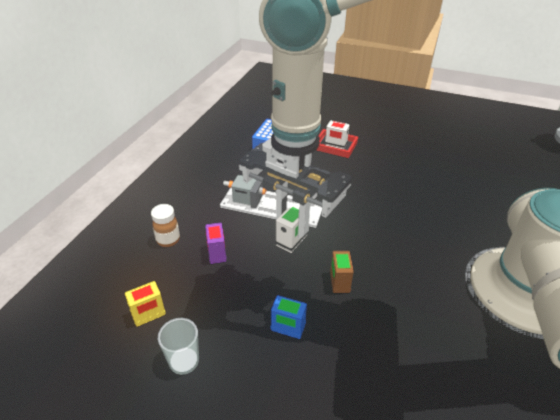

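The side view shows the green module lifted at (290,228). The wrist view shows the dock square to the gripper. I'll check the dock pose against that view.

```bash
cat > s6.py <<'E'
from h import *
import pickle
k,im,reg=pickle.load(open("wd.pkl","rb")); P=pickle.load(open("poses.pkl","rb"))
g=im.astype(int).sum(2)
def edges(p,off):  # base plate x, edges
    pts=np.array([[s,e,.01] for s in np.linspace(-.11,0.0,12) for e in(-.04,.04)]); return proj(place(pts,*p),k,True)
rows=range(155,232,6)
w=(im.min(2)>150)
obs=[]
for v in rows:
    u=np.nonzero(w[v,225:330])[0]+225; obs.append((v,u.min()-.5,u.max()+.5))
top=[np.nonzero(w[120:180,u])[0].min()+120-.5 for u in range(250,303,8)]
def res(p):
    s=np.linspace(-.13,.04,80); o=[]
    for e,i in((.04,None),(-.04,None)):
        q=proj(place(np.c_[s,0*s+e,0*s+.01],*p),k,True); q=q[np.argsort(q[:,1])]
        o.append([np.interp(r_[0],q[:,1],q[:,0]) for r_ in obs])
    o=np.sort(np.array(o),0); ob=np.array(obs)
    t=np.linspace(-.045,.045,40); q=proj(place(np.c_[0*t-.12,t,0*t+.01],*p),k,True); q=q[np.argsort(q[:,0])]
    tt=np.interp(range(250,303,8),q[:,0],q[:,1])-top
    return np.r_[o[0]-ob[:,1],o[1]-ob[:,2],tt]
from scipy.optimize import least_squares
p0=P["dock"]; print(res(p0).round(1))
s=least_squares(res,p0,x_scale=[.01,.01,.1],diff_step=1e-4); print(s.x[:2].round(4),np.degrees(s.x[2]).round(2),np.abs(s.fun).mean(), "p0",p0[:2].round(4),np.degrees(p0[2]).round(2))
E
python3 s6.py
```

```text
[ 1.   1.1  1.2  1.3  1.4  1.6  0.7  0.8  1.   1.1  1.3  0.5  0.6 -0.1
 -0.2 -0.3 -0.4 -0.5 -0.6 -0.8 -0.9 -0.1 -0.2 -0.4 -0.5 -0.7 -0.7 -0.7
 -0.8 -0.8 -0.8 -0.8 -0.7]
[ 0.5715 -0.0455] 3.86 0.61031898452174 p0 [ 0.5705 -0.0454] 3.61
```

The wrist fit agrees with the static cameras to within 1 mm and 0.3°. Next I'll set the module into the channel.

```bash
cat >> h.py <<'E'
DK=(.5711,-.0455,np.radians(3.85))
def dk(x,z): return list(place(np.array([[x,0,0.]]),*DK)[0][:2])+[z]
E
cat > s7.py <<'E'
from plant import r, gripper_to, vision, models, telemetry as T
from h import *
p=dk(-.055,.16)
psi=best_psi(p,DK[2]+np.pi/2); r.move_to(p,down(psi)); r.hold(.1); print(T.current_t(),T.current_opening(),np.round(T.current_ee_pos(),4),np.round(p,4))
r.move_l(dk(-.055,.086),vel=.12)
g=r.move_l(dk(-.055,.057),vel=.03,guard=4); print("guard",g,T.current_ee_pos(),T.current_wrist_force())
for c in("side","scene"): 
    im=vision.snapshot(c); cv2.imwrite(f"pics/d_{c}.png",cv2.resize(im[120:280,180:380,::-1],None,fx=3.5,fy=3.5,interpolation=cv2.INTER_CUBIC))
cv2.imwrite("pics/d_wrist.png",vision.snapshot("wrist")[:,:,::-1])
print(T.current_t())
E
python3 s7.py
```

```text
ik [(np.float64(0.8345030534462439), np.float64(1.6379915029966785), array([-0.23,  0.24,  1.74,  0.  ,  1.16, -1.87])), (np.float64(3.976095707036037), np.float64(-1.5036011505931146), array([-0.23,  0.24,  1.74, -0.  ,  1.16,  1.27]))]
21.3417 0.033802660803691285 [ 0.5159 -0.0478  0.16  ] [ 0.5162 -0.0492  0.16  ]
guard True [ 0.51594849 -0.04920897  0.0601584 ] [-1.07337978 -0.38858078  3.88845207]
23.0583
```

View pics/d_side.png

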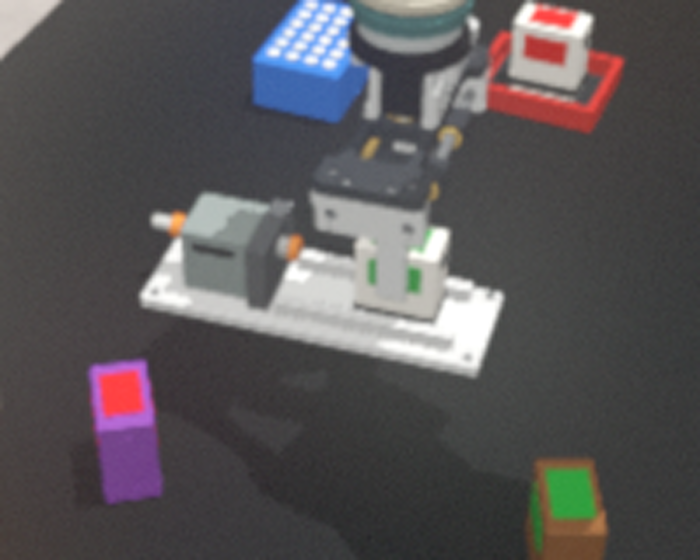

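View pics/d_scene.png

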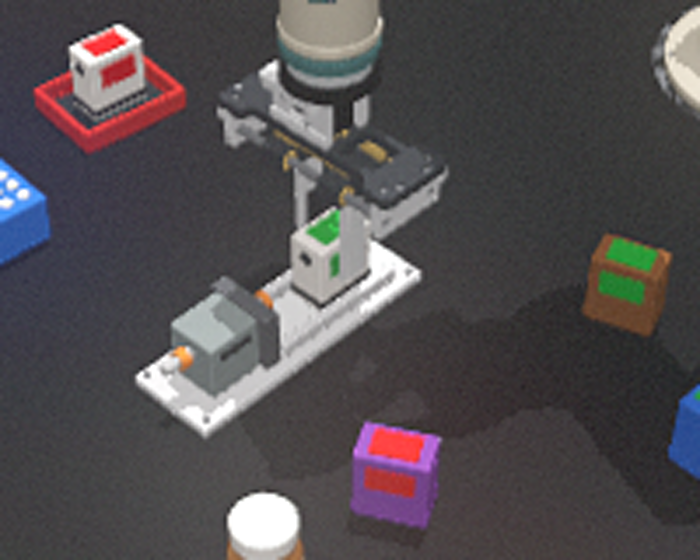

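View pics/d_wrist.png

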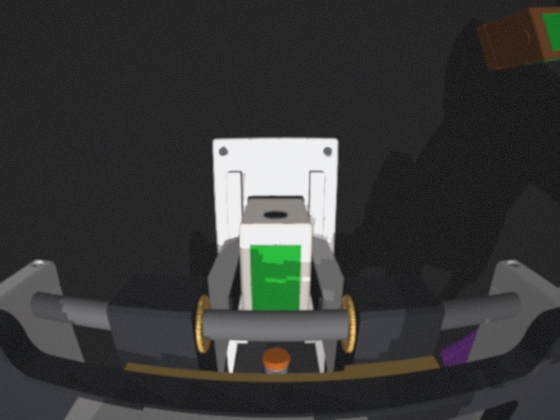

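The module is on the channel floor: contact came at TCP z = 60.2 mm against 60.2 mm expected. The wrist view shows it centred between the guide walls, at (275,240). Next is the push.

```bash
cat > s8.py <<'E'
from plant import r, gripper_to, vision, models, telemetry as T
from h import *
ax=np.array([np.cos(DK[2]),np.sin(DK[2]),0])
def st(m):
    p=np.array(T.current_ee_pos()); F=np.array(T.current_wrist_force()); d=p-[DK[0],DK[1],0]
    print(m,"t",round(T.current_t(),2),"xd %.2f yd %.2f z %.2f mm"%(1e3*d@ax,1e3*(d[1]*ax[0]-d[0]*ax[1]),1e3*p[2]),"push %.1f"%(-F@ax),F.round(1),round(T.current_opening(),4)); return -F@ax
st("start")
gripper_to(0.0,55); r.hold(.1); st("grip")
Z=.0602
print(r.move_l(dk(-.016,Z),vel=.06,guard=8)); r.hold(.1); st("near")
print(r.move_l(dk(.008,Z),vel=.015,guard=13)); st("guard"); r.hold(.3); st("held")
cv2.imwrite("pics/p_side.png",cv2.resize(vision.snapshot("side")[120:280,180:380,::-1],None,fx=3.5,fy=3.5,interpolation=cv2.INTER_CUBIC))
E
python3 s8.py
```

```text
start t 23.06 xd -55.28 yd 0.01 z 60.16 mm push 0.1 [-0.1 -0.2  5.5] 0.034
grip t 23.38 xd -55.28 yd 0.01 z 60.16 mm push 0.3 [-0.3 -0.4  6. ] 0.0337
False
near t 24.3 xd -15.59 yd -0.06 z 60.19 mm push -0.2 [ 0.2 -0.2  1.3] 0.0337
True
guard t 25.32 xd -5.42 yd 0.20 z 60.43 mm push 2.9 [-2.9 -0.1  5.3] 0.0336
held t 25.62 xd -5.88 yd 0.21 z 60.45 mm push 3.4 [-3.4 -0.2  5.3] 0.0335
```

View pics/p_side.png

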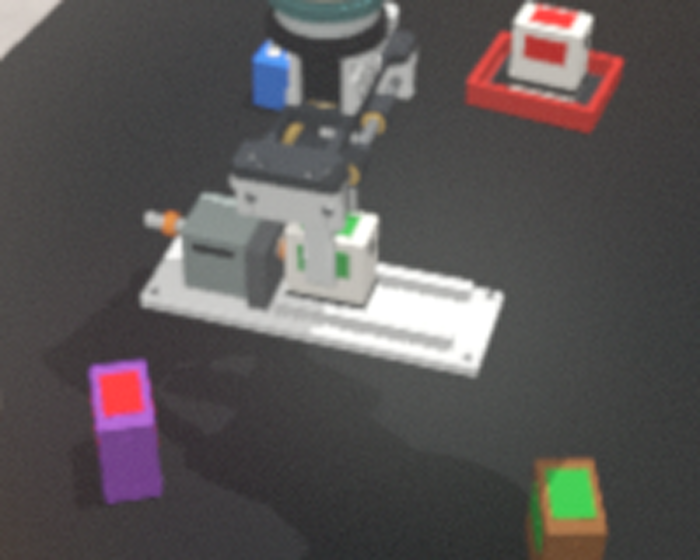

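The guard tripped early, at 6 mm of plunger travel with only 3 N steady. The module isn't home yet and the plunger is still visible at (283,248). I'll continue slowly.

```bash
cat > s9.py <<'E'
exec(open("s8.py").read().split('st("start")')[0])
x=-.0045; Z=.0604
st("start")
while x<.012:
    x+=.0015 if x<0 else .0007
    g=r.move_l(dk(x,Z),vel=.01,guard=14); f=st("cmd %.1f %s"%(1e3*x,g))
    if f>12 or g: 
        r.hold(.1); st("h"); break
E
python3 s9.py
```

```text
start t 25.67 xd -5.88 yd 0.21 z 60.43 mm push 2.4 [-2.4 -1.3  4.9] 0.0338
cmd -3.0 False t 25.97 xd -5.72 yd 0.23 z 60.51 mm push 5.3 [-5.2 -0.7  7.3] 0.0335
cmd -1.5 False t 26.27 xd -5.18 yd 0.23 z 60.55 mm push 6.5 [-6.4 -1.7  8.2] 0.0335
cmd 0.0 False t 26.57 xd -4.08 yd 0.24 z 60.57 mm push 8.3 [-8.3 -1.  10.7] 0.0337
cmd 0.7 False t 26.82 xd -3.61 yd 0.26 z 60.56 mm push 8.9 [-8.8 -1.  10.2] 0.0338
cmd 1.4 False t 27.07 xd -3.08 yd 0.24 z 60.58 mm push 7.8 [-7.6 -2.1 10.9] 0.0335
cmd 2.1 False t 27.32 xd -2.54 yd 0.23 z 60.58 mm push 8.2 [-8.1 -1.2 11.7] 0.0338
cmd 2.8 False t 27.57 xd -1.95 yd 0.24 z 60.59 mm push 9.0 [-8.9 -2.  11.1] 0.0338
cmd 3.5 False t 27.82 xd -1.41 yd 0.26 z 60.62 mm push 9.2 [-9.1 -1.1 12.2] 0.0333
cmd 4.2 False t 28.07 xd -0.82 yd 0.27 z 60.62 mm push 8.6 [-8.5 -1.8 13.2] 0.0336
cmd 4.9 False t 28.32 xd -0.26 yd 0.25 z 60.60 mm push 10.7 [-10.6  -1.7  12.1] 0.034
cmd 5.6 False t 28.57 xd 0.31 yd 0.25 z 60.62 mm push 10.6 [-10.5  -2.9  12.3] 0.0337
cmd 6.3 False t 28.82 xd 0.84 yd 0.25 z 60.61 mm push 9.1 [-9.  -1.5 12.3] 0.0334
cmd 7.0 False t 29.07 xd 1.38 yd 0.27 z 60.62 mm push 11.0 [-10.9  -2.1  12.8] 0.0337
cmd 7.7 False t 29.32 xd 1.96 yd 0.27 z 60.62 mm push 11.1 [-10.9  -2.   13.1] 0.0336
cmd 8.4 False t 29.57 xd 2.54 yd 0.26 z 60.64 mm push 11.3 [-11.1  -2.3  13.3] 0.0335
cmd 9.1 False t 29.82 xd 2.78 yd 0.27 z 60.66 mm push 12.0 [-11.9  -1.5  14.7] 0.0338
h t 29.92 xd 2.76 yd 0.26 z 60.64 mm push 12.1 [-12.   -2.   12.6] 0.034
```

Movement per step dropped at xd ≈ 2.7 mm, which is the hard stop. I'll raise the push to about 20 N.

```bash
cat > s10.py <<'E'
exec(open("s8.py").read().split('st("start")')[0])
x=.0091; Z=.0606
while x<.020:
    x+=.001
    g=r.move_l(dk(x,Z),vel=.01,guard=14); f=st("cmd %.1f %s"%(1e3*x,g))
    if f>19.5 or g: break
r.hold(.5); st("held")
for c in("side","scene"):
    cv2.imwrite(f"pics/e_{c}.png",cv2.resize(vision.snapshot(c)[120:280,180:380,::-1],None,fx=3.5,fy=3.5,interpolation=cv2.INTER_CUBIC))
E
python3 s10.py
```

```text
cmd 10.1 False t 30.17 xd 2.82 yd 0.27 z 60.67 mm push 13.6 [-13.4  -2.7  14.5] 0.034
cmd 11.1 False t 30.42 xd 2.84 yd 0.25 z 60.70 mm push 15.0 [-14.8  -3.3  15.9] 0.0339
cmd 12.1 False t 30.67 xd 2.87 yd 0.29 z 60.73 mm push 17.3 [-17.2  -2.8  18.6] 0.0335
cmd 13.1 False t 30.92 xd 2.91 yd 0.28 z 60.80 mm push 19.2 [-19.   -3.4  18.8] 0.0334
cmd 14.1 False t 31.17 xd 2.94 yd 0.27 z 60.82 mm push 21.3 [-21.1  -3.8  20.9] 0.0336
held t 31.67 xd 2.92 yd 0.27 z 60.82 mm push 21.6 [-21.4  -4.   20.6] 0.0334
```

View pics/e_side.png

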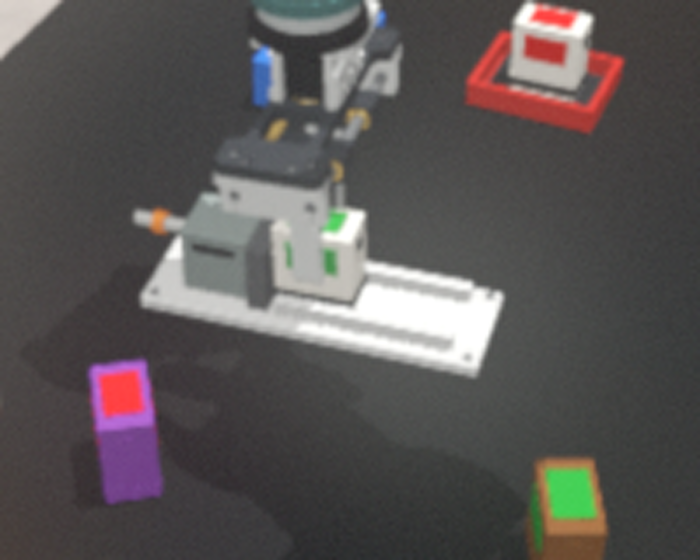

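View pics/e_scene.png

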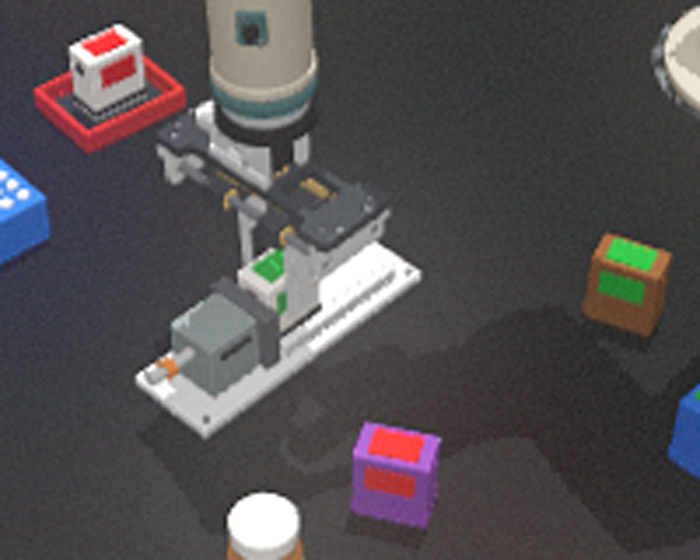

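The module is flush on the stop plate and the plunger gap is gone: in the side view the module meets the plate at (272,250). The down-force has crept to 20 N through arm compliance, so I'll ease it a little and then hand in.

```bash
cat > s11.py <<'E'
exec(open("s8.py").read().split('st("start")')[0])
Z=.0606
for i in range(4):
    Z+=.001; r.move_l(dk(.0141,Z),vel=.01,guard=14); st("Z %.1f"%(1e3*Z))
    if T.current_wrist_force()[2]<9: break
r.hold(.5); st("held");
E
python3 s11.py
```

```text
Z 61.6 t 32.02 xd 2.91 yd 0.27 z 60.87 mm push 19.6 [-19.4  -4.3  15.6] 0.0339
Z 62.6 t 32.27 xd 2.87 yd 0.32 z 60.93 mm push 17.3 [-17.1  -4.3  10.5] 0.0337
Z 63.6 t 32.52 xd 2.88 yd 0.32 z 61.01 mm push 16.3 [-16.   -5.3   4.9] 0.0335
held t 33.02 xd 2.89 yd 0.31 z 61.01 mm push 15.8 [-15.5  -5.1   5.7] 0.0335
```

```bash
cat > s12.py <<'E'
exec(open("s8.py").read().split('st("start")')[0])
r.move_l(dk(.0160,.0636),vel=.01,guard=14); r.hold(.6); f=st("held")
r.hold(.6); f2=st("held")
im=vision.snapshot("side"); cv2.imwrite("pics/f_side.png",cv2.resize(im[120:280,180:380,::-1],None,fx=3.5,fy=3.5,interpolation=cv2.INTER_CUBIC))
for t in("jar","beaker","tip_rack"): print(t,[np.round(d["at"],3) for d in models.mark_of(t,"side")[:1]])
if 15<f2<25: r.sign_off(); print("signed")
E
python3 s12.py
```

```text
held t 33.96 xd 2.93 yd 0.29 z 61.08 mm push 18.7 [-18.4  -4.7   7.8] 0.0335
held t 34.56 xd 2.93 yd 0.32 z 61.05 mm push 18.4 [-18.1  -4.8   8.9] 0.0336
jar [array([ 0.748,  0.146, -0.   ])]
beaker [array([ 0.571, -0.044, -0.   ])]
tip_rack []
the job is handed in; nothing more can be done
signed
```

View pics/f_side.png

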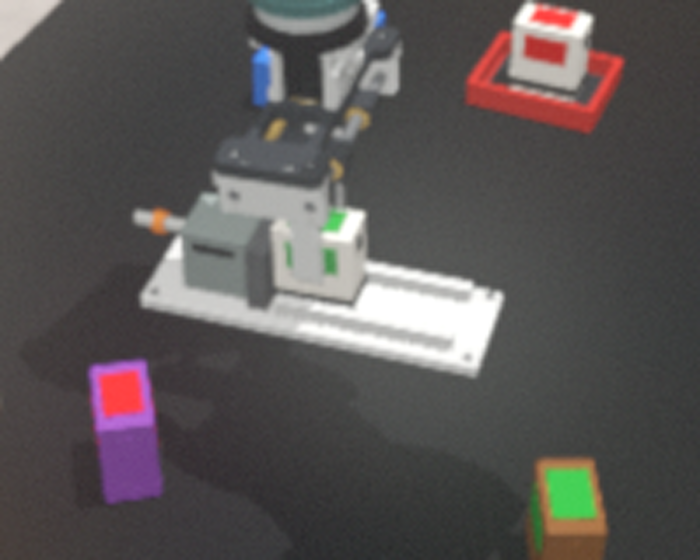

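I set the red-tagged reject upright in the red nest and let go of it. I then stood the green-tagged module in the dock channel and pushed it onto the hard stop, and handed the job in at about 34.6 s with the gripper still holding it there.

**Last checks:**
- **Push:** it was steady at about 18.5 N over the last second before hand-in. The tool stood at x = 2.9 mm on the dock, against 2 mm nominal, which is within my fit error.
- **Contact with the stop:** the side view shows the module flush on the stop plate. The tool hardly moved as the push rose from 12 N to 21 N.
- **Reject:** it still stands in the nest.

**What failed or disagreed:**
- **Early guard trip:** the first push stopped on its force guard about 6 mm into the plunger travel, with only about 3 N steady. I went on in small steps.
- **Down-force:** it crept up to about 20 N while I pushed, so I eased it to 8–9 N before handing in.
- **Bystanders:** the final network check placed the jar where it started. It missed the tip rack, which the arm mostly hid, and reported the dock as the beaker. So the rack and beaker have no final measured position, though the arm only passed high over that area and never went near them low down.

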